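# Shut the socket tester and start it against the bench stop

## Robot

A 7-joint arm with a two-finger parallel gripper is mounted at the origin on the work surface. World frame = base frame: x ahead of the robot, y to its left, z up, the work surface at z = 0. Lengths are in m, angles in degrees, forces in N, time in s.
With the tool pointing down it reaches from about 0.425 to 0.875 m from the base axis. Payload 4.7 kg.
Tool frame: the origin (TCP) lies at the very end of the fingers, on their centre line; the grasp point (between the pads) lies 19 mm behind it; z points along the fingers, y is the line along which they close (so a half turn about z gives the same grasp; the last joint's range is limited). The gripper opens to 87 mm and grips with 3 to 60 N. Pads are 19 mm wide; open, the fingers measure 117 mm over their backs; the gripper's body (75 mm by 190 mm) begins 51 mm behind the grasp point.
Start: joints at [-68.405, 18.392, -4.016, 83.108, 1.295, 78.541, -3.26], TCP at [0.231, 0.608, 0.223] pointing down, gripper open.
Joint ranges: [-163.93, 163.93], [-17.29, 119.83], [-79.2, 71.16], [3.27, 140.29], [-89.18, 269.18], [5.43, 117.66], [-154.24, 154.24]. Speed limits (degrees/s): [147.25, 147.25, 180, 180, 180, 180, 180].

## Interface

Orientations are given as [roll, pitch, yaw] about the fixed x, y, z axes, in that order (R = Rz(yaw) Ry(pitch) Rx(roll)).
In Python, from cell import telemetry, cams, env gives the robot as it stands.
- The arm moves only by the tool arm_command, never from a script. Its argument "series" is text: rows parted by semicolons, each of 5 numbers parted by spaces: the shift along the tool's x, y, z in mm, then the turn about the tool's z in rad, then the closure in counts, from 0 (fully open) to 255 (shut). A call has 1 to 20 rows; each row shifts and turns the commanded pose from where the row before left it, along the tool's axes as they then stand; what a row does not reach is not made up. A row lasts 1/12 s, in which the tool goes at most 41.7 mm and 7.16 degrees, less where a joint would pass 70% of its speed; a pose out of reach is approached as far as the arm can. A call is refused whole if a number of a shift passes 41.7 or a number of a turn 0.125, either way. A call with a gripper value outside its range is refused whole. The fingers move at their own pace and stop on an object; "squeeze" is the grip in N (left out, the last holds). Time passes only in rows, so rows that do not move let the fingers close. It gives the time, the measured TCP pose, the force, the opening and the grip force at its end, in the units of the state.
- telemetry.get_obs(): the state, without advancing time (a new reading comes with each control period).
- cams.read_camera(name): name is "scene" or "top" or "wrist"; returns the picture (480x640x3 uint8, blue, green, red); there is no depth.
- cams.calibration(name): a dict with "K" (3x3 intrinsics, pixels), "origin" and "rotation" of the camera in the world; the wrist camera has in their place "hand_eye" (4x4, takes a point from camera to tool coordinates, whose origin is the TCP and whose axes are the flange's). Camera axes: x right, y down, z forward; pixel columns grow to the right and rows downward; lengths in m; the calibration is good to about 2 mm. A picture is of the moment at which its call begins: read the wrist's pose just before it. calibration takes no time and is no camera call.
- env.sign_off(): hands the job in; it is judged then, once.
The state is a dict: "time_s": time; "qpos": joint angles; "joint_velocities": joint speeds; "effort": joint torques, N m; "tool_pos": TCP position; "tool_rot": TCP orientation; "force": force on the tool from outside, world axes, zero at the start; "wrist_torque": the same for the moment, N m; "grip_width": finger opening in m; "grasp_force": force on a finger pad.
Only numpy, scipy, OpenCV 4.12 (cv2) and the standard library are available. Lean on these libraries where they do the work, as an engineer would, in place of code of your own. Each camera call takes 0.05 s, during which the arm holds its last target. There are 200 camera calls.

## Task

Press the teal socket tester's hinged cover down until its catch snaps and holds it shut. Then set the tester's plain end (the end away from the red button) squarely against the steel bench stop and, with the stop taking the push, feel for the red start button (its collar stands out more or less each time) and press it in until it clicks and stays in. Press gently, do not ram the tester into the stop, and leave the other things on the bench where they are.

Things in the scene. Friction and masses are not known exactly. Their poses are not given: they have to be found in the camera images.
- tester: Loose socket tester lying flat, teal plastic box 150 long (its x), 56 wide (its y), 32 tall, 0.4 to 0.7 kg. Origin: centre of its underside, z up. Red button on its -x end; the plain +x end goes against the stop. It slides at 2 to 5 N, less than the button needs, so an unbraced press only pushes it away. Flat sides, free for a 56 mm grip
- tester_tail (a point): Centre of the lower edge of the tester's plain +x end (tester x 75, y 0, z 0 mm), same axes. The cover's spring catch, 20 wide, stands on the tester's top at tester x -30 to -15 mm, up to 47.5 mm above the bench; the top is bare from there to the button end
- cover (a joint): Angle (rad) of the off-white cover, 78 long, 48 wide, 8 thick: 0 shut, 1.4 wide open, starts 0.7 to 1.15. Hinge along tester y at tester x 64, z 37 mm; shut, it reaches towards the button end to x -15, top 42.5 mm above the bench. It stays where put; at about 0.15 rad it meets the catch, needs 8 to 12 N near the free edge to snap past, then is held shut
- cover_edge (a point): Middle of the top of the cover's free edge, which has an orange strip; 78 mm from the hinge axis, moves with the cover
- start_button (a joint): Travel in m of the red round start button, 22 mm in diameter: 0 out, 0.010 fully in. It moves along the tester's +x. The push is light for 2 mm, peaks near 10 N at 4 mm and fades at 8 mm, where it clicks, snaps home and stays in by itself; let go earlier, it springs back out. Home, it is hard against its end: a stiff push there goes straight into the stop
- button_end (a point): Centre of the tester's button end (tester x -75, y 0, 17 mm above the bench), fixed on the tester, same axes. On this point, along the tester's -x, stands a black collar 28 in diameter that is screwed out by an amount that differs each time and is not read: the red button's outer face lies 16 to 40 mm out from this point, so it must be found by touch or sight
- stop: Steel angle stop screwed to the bench, fixed, 150 wide (its y), 32 tall. Its upright face, striped orange, lies at its x = 0 and looks to its -x; upright 12 thick, then a foot 6 tall back to x = 62 mm. Origin: middle of the face's lower edge. The tester belongs on the -x side with its x along the stop's x
- stop_face (a point): Middle of the lower edge of the stop's face, same point and axes as the stop
- tape_roll: Yellow tape roll lying flat, 92 in diameter, 40 tall; origin centre of its underside; leave alone
- phone: Black phone lying flat, 150 by 72 by 9; origin centre of its underside; leave alone
- screwdriver: Screwdriver 180 long lying along its x; leave alone
- flux_jar: Amber jar with a red cap, 54 in diameter, 55 tall; origin centre of its underside; leave alone
- parts_tray: Blue divided tray 130 by 170 by 30 tall; origin centre of its underside; leave alone
- solder_spool: Steel-coloured spool 64 in diameter, 50 tall; origin centre of its underside; leave alone
- tool_cup: Orange cup 72 in diameter, 90 tall; origin centre of its underside; leave alone
Things that resemble listed ones, but are neither listed nor needed, are in the scene too. There is more than one size of the tester; the one meant has the size given above.

How it is judged:
By the outcome, as a careful person would: the job done as asked, in the order asked, and still so for the second after the job is handed in, with the robot touching nothing.
It also fails if it takes over 59 s, if anything falls off the work surface, if the arm or the gripper's body presses on something with over 40 N, if the wrist force passes 120 N, or if a joint passes its speed limit or range.

## Working session

There is one attempt and no reset: what is moved stays moved. The work goes in short steps, Python scripts to look and compute and a tool call to move; the robot and the scene stay as the last step left them, time stands still between calls to the robot, and variables do not carry over. Pictures are saved under pics/ and viewed, at most 10 in all, crops included, and the job is handed in when it is done.

Besides the shell and the picture viewer there is one more tool, called after "Emit:" by a JSON object that holds its "name" and its "arguments", one argument or row to a line. arm_command: Moves the arm, as the interface text tells. Its arguments: {"type":"object","properties":{"series":{"type":"string"},"squeeze":{"type":"number"}},"required":["series"]}

```bash
mkdir -p pics
cat > h.py <<'E'
import numpy as np, cv2
from cell import telemetry, cams, env
from scipy.spatial.transform import Rotation as R
def snap(n):
    o=telemetry.get_obs(); im=cams.read_camera(n); c=cams.calibration(n); K=np.array(c["K"])
    if n=="wrist":
        T=np.eye(4); T[:3,:3]=R.from_euler('xyz',o["tool_rot"],degrees=True).as_matrix(); T[:3,3]=o["tool_pos"]
        X=T@np.array(c["hand_eye"]); return im,K,X[:3,3],X[:3,:3]
    return im,K,np.array(c["origin"]),np.array(c["rotation"])
def cast(px,z,cam):
    _,K,o,r=cam; d=r@np.linalg.solve(K,[px[0],px[1],1.]); return o+d*(z-o[2])/d[2]
def proj(p,cam):
    _,K,o,r=cam; q=K@(r.T@(np.array(p)-o)); return q[:2]/q[2]
E
python3 - <<'E'
from h import *
print(telemetry.get_obs())
a=snap("top");b=snap("scene")
for n,c in(("top",a),("scene",b)):
    cv2.imwrite(f"pics/{n}0.png",c[0]); print(n,c[1:],flush=True)
E
```

```text
{'time_s': 0.0, 'qpos': array([-68.40601382,  18.43873869,  -4.0169525 ,  83.17678379,
         1.29585999,  78.54113536,  -3.26096626]), 'joint_velocities': array([ 0.00453125,  0.07945151, -0.03238538, -0.07551672,  0.09512086,
       -0.00740349, -0.02768178]), 'effort': array([ 4.82808025e-05, -4.91281736e+01, -4.03738786e-01, -3.12536788e+01,
       -6.39250455e-02,  4.34551982e-02,  1.73414060e-04]), 'tool_pos': array([0.23050814, 0.60714286, 0.22144887]), 'tool_rot': array([-1.79888644e+02,  6.27971191e-03,  1.59216365e+02]), 'force': array([ 0.06137745, -0.46842065,  0.09704137]), 'wrist_torque': array([-0.01518177,  0.01080045, -0.00693787]), 'grasp_force': 0.0, 'grip_width': 0.08720492013066139}
top (array([[526.24214332,   0.        , 316.55414718],
       [  0.        , 526.24214332, 235.97473573],
       [  0.        ,   0.        ,   1.        ]]), array([ 0.47295753, -0.06846305,  1.2425954 ]), array([-174.17379756,    0.22433696,  -88.92780912]))
scene (array([[449.30345194,   0.        , 325.69936634],
       [  0.        , 449.30345194, 240.56218785],
       [  0.        ,   0.        ,   1.        ]]), array([ 1.11689024, -0.56529313,  0.65201285]), array([-128.9999165 ,    0.56392065,   45.75986274]))
```

View pics/top0.png

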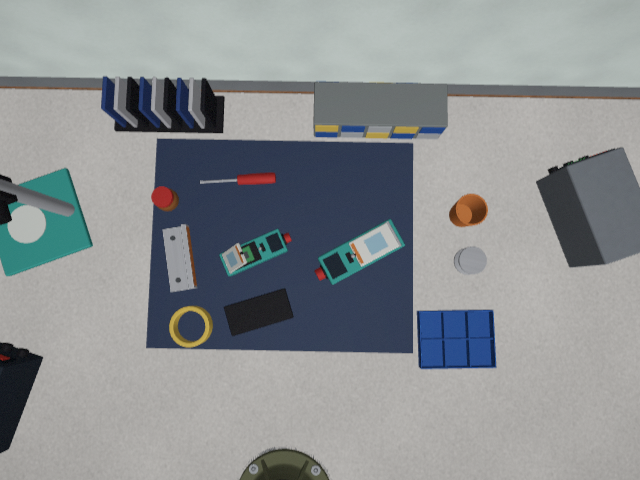

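View pics/scene0.png

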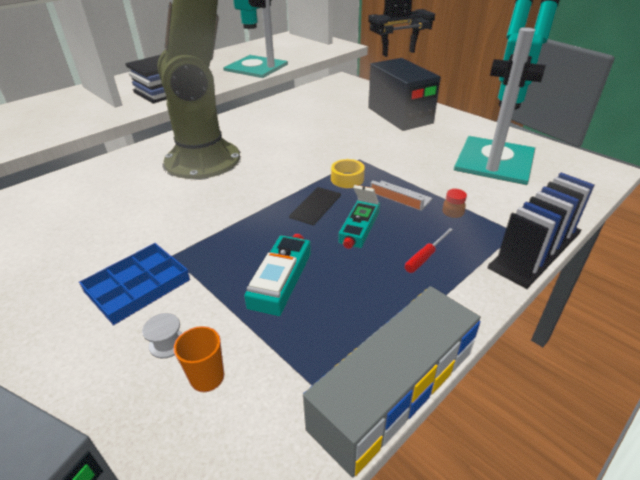

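The top view shows two testers: a small one at (253,252) with its cover raised, and a larger one at (361,252) with its cover down. At about 424 px/m the small one is about 150 mm long and the large one about 200 mm, so the small one fits. The stop is at (180,258), with its orange face to the right. Next I'll confirm this in a crop and measure.

```bash
sed -i 's/np.array(c\["rotation"\])/R.from_euler("xyz",c["rotation"],degrees=True).as_matrix()/' h.py
python3 - <<'E'
from h import *
a=snap("top"); im=a[0]; hsv=cv2.cvtColor(im,cv2.COLOR_BGR2HSV)
def big(m,x0,x1,y0,y1,n=1):
    z=np.zeros_like(m); z[y0:y1,x0:x1]=m[y0:y1,x0:x1]; return np.argwhere(z>0)[:,::-1].astype(np.float32)
teal=cv2.inRange(hsv,(80,90,60),(96,255,255))
for nm,bx in(("small",(212,300,222,285)),("large",(312,410,210,292))):
    p=big(teal,*bx); r=cv2.minAreaRect(p); c=cv2.boxPoints(r)
    w=np.array([cast(q,.032,a)[:2] for q in c]); print(nm,c.round().tolist(),w.round(3).tolist(),"sides",np.linalg.norm(w-np.roll(w,1,0),axis=1).round(3),"c",w.mean(0).round(4))
p=big(cv2.inRange(hsv,(3,110,60),(18,255,255)),170,205,218,298); c=cv2.boxPoints(cv2.minAreaRect(p)); print("stop orange",c.round(1).tolist(),[cast(q,.016,a)[:2].round(4).tolist() for q in c])
p=big(cv2.inRange(hsv,(0,150,60),(6,255,255))|cv2.inRange(hsv,(172,120,60),(180,255,255)),275,300,228,252); print("button px",p.mean(0),len(p),"w",cast(p.mean(0),.02,a))
cv2.imwrite("pics/crop1.png",cv2.resize(im[215:305,160:310],None,fx=5,fy=5,interpolation=cv2.INTER_CUBIC))
E
```

```text
small [[218.0, 254.0], [278.0, 228.0], [288.0, 251.0], [228.0, 277.0]] [[0.551, 0.165], [0.614, 0.029], [0.561, 0.004], [0.498, 0.14]] sides [0.059 0.15  0.059 0.15 ] c [0.5559 0.0846]
large [[316.0, 257.0], [390.0, 217.0], [405.0, 245.0], [331.0, 285.0]] [[0.547, -0.062], [0.643, -0.231], [0.578, -0.266], [0.484, -0.098]] sides [0.073 0.195 0.073 0.193] c [ 0.5632 -0.1643]
stop orange [[186.10000610351562, 227.10000610351562], [188.39999389648438, 226.8000030517578], [196.3000030517578, 285.0], [194.0, 285.29998779296875]] [[0.6133, 0.2456], [0.6141, 0.2402], [0.4785, 0.2158], [0.4777, 0.2212]]
button px [287.01785 237.55357] 56 w [0.59263033 0.00754847 0.02      ]
```

View pics/crop1.png

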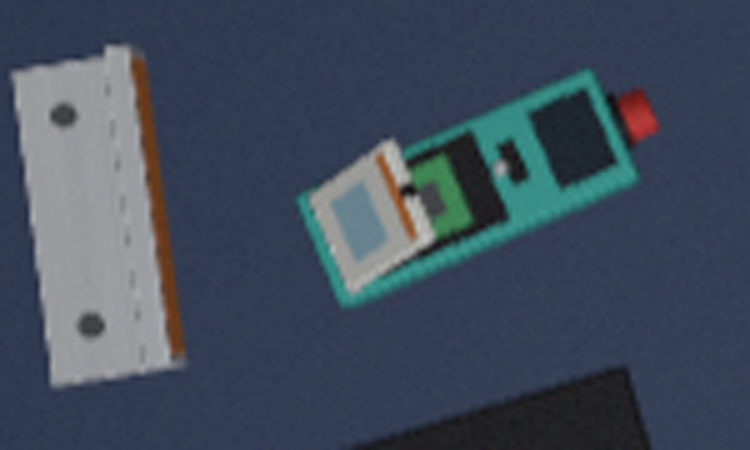

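The crop confirms it: the small tester measures 150×57 mm and its cover is up. Its orange edge is at full-image (239,254), the button at (287,238), and its plain end faces the stop. The tester's axis is at about 115° and the stop's normal at about 100°. I'll go above it with the fingers closed.

Emit:
{"name": "arm_command", "arguments": {
  "series": "-29 -21.5 0 0 255;-29 -21.5 0 0 255;-29 -21.5 0 0 255;-29 -21.5 0 0 255;-29 -21.5 0 0 255;-29 -21.5 0 0 255;-29 -21.5 0 0 255;-29 -21.5 0 0 255;-29 -21.5 0 0 255;-29 -21.5 0 0 255;-29 -21.5 0 0 255;-29 -21.5 0 0 255;-29 -21.5 0 0 255;-29 -21.5 0 0 255;-29 -21.5 0 0 255;-29 -21.5 0 0 255",
  "squeeze": 20
}}

```text
time_s: 1.48
tool_pos: [0.5429, 0.1198, 0.2225]
tool_rot: [180.0, -0.0, 159.2]
force: [0.5, 0.7, 0.9]
grip_width: 0.0007
grasp_force: 0.0
```

Emit:
{"name": "arm_command", "arguments": {
  "series": "0 0 0 0.11 255;0 0 0 0.11 255;0 0 0 0.11 255;0 0 0 0.11 255;0 0 0 0.11 255;0 0 0 0.11 255;0 0 0 0.11 255;0 0 0 0 255;0 0 0 0 255"
}}

```text
time_s: 2.23
tool_pos: [0.5423, 0.1214, 0.2224]
tool_rot: [-180.0, -0.0, 115.3]
force: [-0.8, 0.5, -0.3]
grip_width: 0.0001
grasp_force: 0.0
```

Run:
```python
from h import *
w=snap("wrist"); im=w[0]; cv2.imwrite("pics/w1.png",im); print(telemetry.get_obs()["tool_pos"])
u=np.array([-.421,.907])
def T(x,y,z): return [.5573+u[0]*x-u[1]*y, .0852+u[1]*x+u[0]*y, z]
for p in((.075,.028,.032),(.075,-.028,.032),(-.075,.028,.032),(-.075,-.028,.032)): print(p,proj(T(*p),w).round())
for th in np.arange(.6,1.25,.1): print(th.round(1),proj(T(.064-.078*np.cos(th),0,.037+.078*np.sin(th)),w).round())
```

```text
[0.54229046 0.12144555 0.2224027 ]
(0.075, 0.028, 0.032) [291. 179.]
(0.075, -0.028, 0.032) [347. 180.]
(-0.075, 0.028, 0.032) [294. 311.]
(-0.075, -0.028, 0.032) [343. 312.]
0.6 [318. 267.]
0.7 [318. 265.]
0.8 [318. 262.]
0.9 [318. 258.]
1.0 [318. 253.]
1.1 [318. 247.]
1.2 [318. 240.]
```

View pics/w1.png

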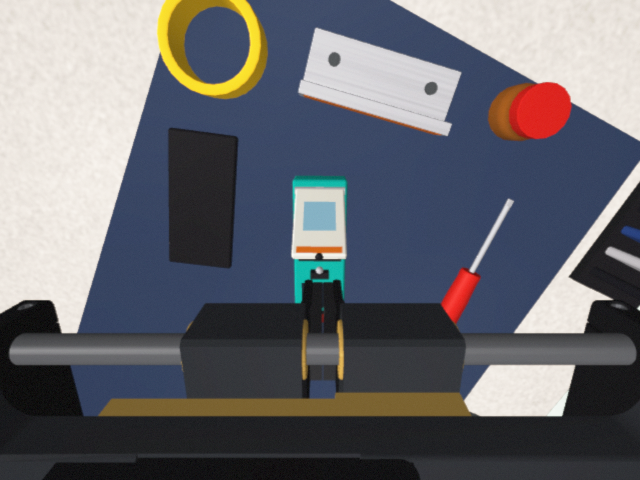

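The prediction matches the wrist view: the tester spans columns 292–347, rows 179–311, and the cover's edge at row ~250 means about 1.0 rad. Now I'll sweep the cover down along its arc.

Emit:
{"name": "arm_command", "arguments": {
  "series": "1 -1 29 0 255;1 0 29 0 255;0 0 29 0 255;0 0 25 0 255;0 0 0 0 255;0 0 0 0 255"
}}

```text
time_s: 2.78
tool_pos: [0.5397, 0.1225, 0.1098]
tool_rot: [-179.8, -0.0, 115.2]
force: [0.9, -0.0, 0.5]
grip_width: 0.0002
grasp_force: 0.0
```

Emit:
{"name": "arm_command", "arguments": {
  "series": "0 0 6 0 255;-5 0 4 0 255;-5 0 4 0 255;-5 0 4 0 255;-4 0 4 0 255;-4 0 4 0 255;-4 0 5 0 255;-3 0 5 0 255;-3 0 5 0 255;-2 0 5 0 255;0 0 0 0 255"
}}

```text
time_s: 3.7
tool_pos: [0.5548, 0.0903, 0.0632]
tool_rot: [-179.9, -0.0, 115.1]
force: [-0.4, 0.3, -0.3]
grip_width: 0.0003
grasp_force: 0.0
```

Emit:
{"name": "arm_command", "arguments": {
  "series": "0 0 4 0 255;-1 0 4 0 255;-1 0 4 0 255;0 0 2 0 255;0 0 2 0 255;0 0 0 0 255"
}}

```text
time_s: 4.2
tool_pos: [0.5565, 0.0893, 0.0486]
tool_rot: [180.0, 0.0, 115.1]
force: [-0.3, 0.5, -1.0]
grip_width: 0.0001
grasp_force: 0.0
```

Emit:
{"name": "arm_command", "arguments": {
  "series": "0 0 1 0 255;0 0 1 0 255;0 0 1 0 255;0 0 1 0 255;0 0 0 0 255"
}}

```text
time_s: 4.62
tool_pos: [0.556, 0.0894, 0.0441]
tool_rot: [-180.0, -0.0, 115.1]
force: [-0.1, -0.6, -0.9]
grip_width: 0.0002
grasp_force: 0.0
```

Emit:
{"name": "arm_command", "arguments": {
  "series": "0 0 1 0 255;0 0 1 0 255;0 0 0 0 255"
}}

```text
time_s: 4.87
tool_pos: [0.5562, 0.0893, 0.0426]
tool_rot: [-180.0, -0.0, 115.1]
force: [-1.1, -0.1, 3.0]
grip_width: 0.0004
grasp_force: 1.0
```

Run:
```python
from h import *
b=snap("scene"); c=proj([.557,.085,.04],b).astype(int); print(c)
i=b[0][c[1]-60:c[1]+60,c[0]-80:c[0]+80]; cv2.imwrite("pics/s2.png",cv2.resize(i,None,fx=5,fy=5,interpolation=cv2.INTER_CUBIC)); print(telemetry.get_obs()["force"])
```

```text
[360 213]
[-1.37254851 -0.57333863  2.29818345]
```

View pics/s2.png

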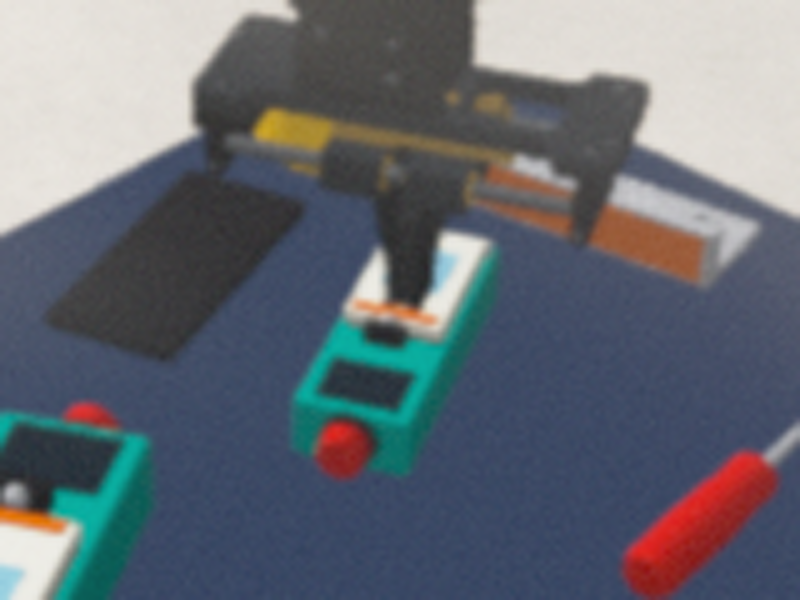

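The crop shows the cover lying flat, its orange edge up against the catch, with the finger on top. I'll press slightly more to make sure it's shut.

Emit:
{"name": "arm_command", "arguments": {
  "series": "0 0 1 0 255;0 0 1 0 255;0 0 0 0 255"
}}

```text
time_s: 5.17
tool_pos: [0.5565, 0.0894, 0.0422]
tool_rot: [180.0, -0.0, 115.1]
force: [-5.3, -0.5, 10.8]
grip_width: 0.0003
grasp_force: 6.2
```

Emit:
{"name": "arm_command", "arguments": {
  "series": "0 0 1 0 255;0 0 0 0 255"
}}

```text
time_s: 5.33
tool_pos: [0.5566, 0.0895, 0.0419]
tool_rot: [180.0, -0.1, 115.1]
force: [-6.6, -1.4, 16.9]
grip_width: 0.0003
grasp_force: 8.6
```

Emit:
{"name": "arm_command", "arguments": {
  "series": "0 0 -5 0 255;0 0 -25 0 255;0 0 -30 0 0;0 0 -30 0 0;0 0 -20 0 0;0 0 0 0 0;0 0 0 0 0;0 0 0 0 0"
}}

```text
time_s: 6.0
tool_pos: [0.5557, 0.0893, 0.1485]
tool_rot: [-179.9, -0.0, 115.1]
force: [0.0, 0.5, 0.2]
grip_width: 0.0327
grasp_force: 0.0
```

Run:
```python
from h import *
a=snap("top"); w=snap("wrist"); o=telemetry.get_obs(); print(o["tool_pos"],o["tool_rot"],o["grip_width"])
cv2.imwrite("pics/w3.png",w[0])
hs=cv2.cvtColor(w[0],cv2.COLOR_BGR2HSV); t=cv2.inRange(hs,(80,90,60),(96,255,255))
for y in (150,200,250,300):
    x=np.where(t[y,200:440])[0]+200
    if len(x): print(y,x.min(),x.max(),cast((x.min(),y),.032,w).round(4),cast((x.max(),y),.032,w).round(4))
# stop front top edge/face in wrist view: orange
m=cv2.inRange(hs,(3,110,60),(18,255,255)); m[180:]=0; m[:,500:]=0
n,l,s,c=cv2.connectedComponentsWithStats(m); k=1+s[1:,4].argmax(); p=np.argwhere(l==k)[:,::-1].astype(np.float32); b=cv2.boxPoints(cv2.minAreaRect(p))
print(b.round(1).tolist(),[cast(q,.0,w)[:2].round(4).tolist() for q in b],[cast(q,.032,w)[:2].round(4).tolist() for q in b])
```

```text
[0.55532164 0.08911982 0.14789415] [-1.79844711e+02 -2.03747021e-02  1.15097228e+02] 0.04039361851503829
150 286 356 [0.5022 0.1403 0.032 ] [0.5514 0.1634 0.032 ]
200 287 355 [0.5185 0.1045 0.032 ] [0.5684 0.1279 0.032 ]
250 288 353 [0.5363 0.0654 0.032 ] [0.5862 0.0888 0.032 ]
300 290 352 [0.5566 0.0229 0.032 ] [0.6065 0.0463 0.032 ]
[[296.70001220703125, 39.79999923706055], [299.0, 31.799999237060547], [481.20001220703125, 86.19999694824219], [478.8999938964844, 94.19999694824219]] [[0.4742, 0.2186], [0.4736, 0.2245], [0.6251, 0.252], [0.6266, 0.246]] [[0.479, 0.2133], [0.4785, 0.2186], [0.6144, 0.2432], [0.6158, 0.2378]]
```

View pics/w3.png

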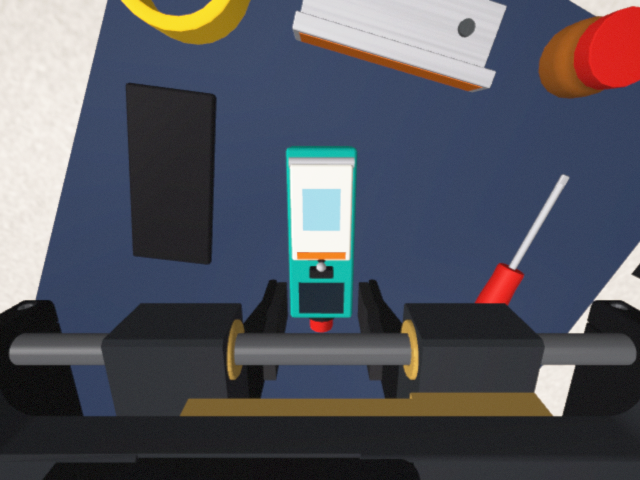

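The cover is shut flush, with its orange strip at (321,255) against the catch at (321,270). The tester's midline is straight under the tool and its axis is 115.0°; the stop's normal is 100.2°. I'll grasp it now.

Emit:
{"name": "arm_command", "arguments": {
  "series": "0 0 0 0 0;0 0 0 0 0;0 0 0 0 0;0 0 0 0 0;0 0 25 0 0;0 0 30 0 0;0 0 30 0 0;0 0 30 0 0;0 0 20 0 0;0 0 6 0 0;0 0 0 0 0;0 0 0 0 0"
}}

```text
time_s: 7.1
tool_pos: [0.5571, 0.0893, 0.0093]
tool_rot: [179.9, 0.0, 115.1]
force: [0.7, -0.4, 0.4]
grip_width: 0.087
grasp_force: 0.0
```

Emit:
{"name": "arm_command", "arguments": {
  "series": "0 0 0 0 255;0 0 0 0 255;0 0 0 0 255;0 0 0 0 255;0 0 0 0 255;0 0 0 0 255;0 0 0 0 255;0 0 0 0 255",
  "squeeze": 15
}}

```text
time_s: 7.77
tool_pos: [0.5547, 0.0885, 0.0087]
tool_rot: [-179.8, -0.0, 115.1]
force: [-4.7, -2.0, 6.3]
grip_width: 0.0557
grasp_force: 15.0
```

Emit:
{"name": "arm_command", "arguments": {
  "series": "0 0 0 0.065 255;0 0 0 0.065 255;0 0 0 0.065 255;0 0 0 0.066 255;4 1 0 0 255;7 2 0 0 255;7 3 0 0 255;7 3 0 0 255;7 3 0 0 255;7 3 0 0 255;7 2 0 0 255;7 1 0 0 255;4 0 0 0 255;0 0 0 0 255;0 0 0 0 255"
}}

```text
time_s: 9.02
tool_pos: [0.5644, 0.1484, 0.0088]
tool_rot: [180.0, 0.0, 100.2]
force: [0.2, -2.5, 2.1]
grip_width: 0.056
grasp_force: 15.0
```

Run:
```python
from h import *
w=snap("wrist"); o=telemetry.get_obs(); print(o["tool_pos"],o["tool_rot"],o["force"])
cv2.imwrite("pics/w4.png",w[0][:400])
hs=cv2.cvtColor(w[0],cv2.COLOR_BGR2HSV); t=cv2.inRange(hs,(80,90,60),(96,255,255))
for y in (100,150,200,240):
    x=np.where(t[y,180:460])[0]+180
    if len(x): print(y,x.min(),x.max(),cast((x.min(),y),.032,w).round(4),cast((x.max(),y),.032,w).round(4))
m=cv2.inRange(hs,(3,110,60),(18,255,255)); m[120:]=0
p=np.argwhere(m)[:,::-1]; print(len(p))
for x in range(200,460,30):
    q=p[p[:,0]==x][:,1]; r=np.where(t[:200,x])[0]
    print(x,(q.min(),q.max()) if len(q) else None, r.min() if len(r) else None)
```

```text
[0.56444222 0.14841877 0.00880824] [1.79951230e+02 6.09537898e-03 1.00182583e+02] [ 0.75181314 -2.72664777  1.72560095]
200 254 390 [0.5284 0.2005 0.032 ] [0.5826 0.2102 0.032 ]
240 257 387 [0.5316 0.1838 0.032 ] [0.5854 0.1934 0.032 ]
4797
200 None None
230 None None
260 None 164
290 None 159
320 None 159
350 None 159
380 None 161
410 None None
440 None None
```

View pics/w4.png

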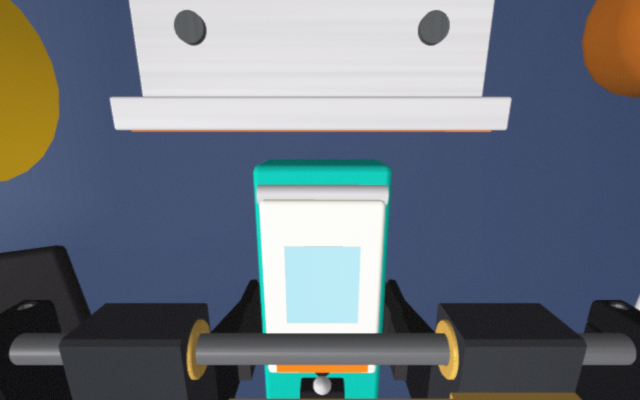

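The tester's plain end (row ~160) is parallel to the stop's edge (rows 129–130), with a gap of about 12–15 mm. Now I'll creep in.

Emit:
{"name": "arm_command", "arguments": {
  "series": "3 0 0 0 255;3 0 0 0 255;2 0 0 0 255;1 0 0 0 255;0 0 0 0 255;0 0 0 0 255"
}}

```text
time_s: 9.57
tool_pos: [0.5628, 0.1563, 0.0088]
tool_rot: [180.0, 0.1, 100.1]
force: [1.5, -6.1, 2.9]
grip_width: 0.0559
grasp_force: 15.0
```

Emit:
{"name": "arm_command", "arguments": {
  "series": "0.7 0 0 0 255;0.7 0 0 0 255;0.6 0 0 0 255;0 0 0 0 255"
}}

```text
time_s: 9.9
tool_pos: [0.5625, 0.158, 0.0088]
tool_rot: [180.0, 0.1, 100.1]
force: [0.7, -5.6, 2.6]
grip_width: 0.056
grasp_force: 15.0
```

Emit:
{"name": "arm_command", "arguments": {
  "series": "0.5 0 0 0 255;0.5 0 0 0 255;0.5 0 0 0 255;0 0 0 0 255"
}}

```text
time_s: 10.23
tool_pos: [0.5622, 0.1594, 0.0088]
tool_rot: [180.0, 0.1, 100.1]
force: [1.3, -6.0, 3.1]
grip_width: 0.0558
grasp_force: 15.0
```

Emit:
{"name": "arm_command", "arguments": {
  "series": "0.5 0 0 0 255;0.5 0 0 0 255;0.5 0 0 0 255;0 0 0 0 255"
}}

```text
time_s: 10.57
tool_pos: [0.562, 0.1609, 0.0088]
tool_rot: [180.0, 0.1, 100.1]
force: [0.6, -5.6, 3.0]
grip_width: 0.056
grasp_force: 15.0
```

Emit:
{"name": "arm_command", "arguments": {
  "series": "0.4 0 0 0 255;0.4 0 0 0 255;0.4 0 0 0 255;0 0 0 0 255"
}}

```text
time_s: 10.9
tool_pos: [0.5619, 0.1611, 0.0088]
tool_rot: [180.0, 0.1, 100.1]
force: [1.6, -6.2, 2.6]
grip_width: 0.0561
grasp_force: 15.0
```

Emit:
{"name": "arm_command", "arguments": {
  "series": "0.4 0 0 0 255;0.4 0 0 0 255;0.4 0 0 0 255;0 0 0 0 255"
}}

```text
time_s: 11.23
tool_pos: [0.5619, 0.1612, 0.0088]
tool_rot: [180.0, 0.2, 100.0]
force: [2.1, -9.4, 3.6]
grip_width: 0.0558
grasp_force: 15.0
```

The force rises and motion stops at the stop: the tester is seated. Releasing it, then going behind the button with the fingers closed.

Emit:
{"name": "arm_command", "arguments": {
  "series": "-0.5 0 0 0 0;0 0 0 0 0;0 0 0 0 0;0 0 0 0 0;0 0 0 0 0;0 0 0 0 0;0 0 0 0 0;0 0 -15 0 0;0 0 -30 0 0;0 0 -30 0 0;0 0 -15 0 0;0 0 0 0 0"
}}

```text
time_s: 12.23
tool_pos: [0.5641, 0.1652, 0.103]
tool_rot: [179.6, -0.1, 100.1]
force: [-0.0, 0.2, 1.1]
grip_width: 0.0867
grasp_force: 0.0
```

Emit:
{"name": "arm_command", "arguments": {
  "series": "-25 0 0 0 255;-30 0 0 0 255;-30 0 0 0 255;-30 0 0 0 255;-25 0 0 0 255;-15 0 0 0 255;0 0 0 0 255;0 0 0 0 255;0 0 0 0 255;0 0 0 0 255;0 0 0 0 255"
}}

```text
time_s: 13.15
tool_pos: [0.5883, 0.0136, 0.0983]
tool_rot: [-180.0, -0.0, 100.3]
force: [0.0, -0.2, 0.0]
grip_width: 0.0208
grasp_force: 0.0
```

Run:
```python
from h import *
w=snap("wrist"); a=snap("top"); o=telemetry.get_obs(); print(o["tool_pos"],o["tool_rot"],o["grip_width"])
cv2.imwrite("pics/w5.png",w[0][:400])
n=np.array([-.175,.985]); t=np.array([o["tool_pos"][0],o["tool_pos"][1]])
for nm,c in(("w",w),("t",a)):
    hs=cv2.cvtColor(c[0],cv2.COLOR_BGR2HSV); m=cv2.inRange(hs,(0,140,60),(5,255,255))|cv2.inRange(hs,(172,120,60),(180,255,255))
    k,l,s,ce=cv2.connectedComponentsWithStats(m)
    for i in range(1,k):
        if s[i,4]>25:
            p=np.argwhere(l==i)[:,::-1]; q=np.array([cast(x,.017,c)[:2]-t for x in p]); al=q@n; la=q@[.985,.175]
            print(nm,s[i],"along",al.min().round(4),al.max().round(4),"lat",la.min().round(4),la.max().round(4))
```

```text
[0.58845273 0.0129433  0.09847446] [-1.79998750e+02 -2.16994690e-02  1.00248692e+02] 0.013861795317582186
w [ 505  121   73  132 5324] along -0.001 0.0914 lat 0.1357 0.1716
w [306 157  33  21 643] along 0.0538 0.0675 lat -0.0099 0.0121
t [237 173  39  11 314] along 0.0001 0.0898 lat 0.1374 0.1691
t [152 186  22  22 367] along 0.2453 0.2956 lat 0.1209 0.1723
t [315 267  11  14  90] along -0.0799 -0.0581 lat -0.1064 -0.0767
t [  0 355  10   6  38] along 0.6655 0.6864 lat -0.1728 -0.1609
```

View pics/w5.png

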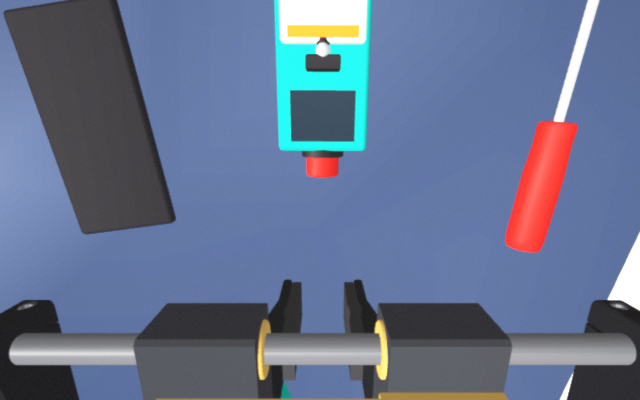

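The button (red, columns 306–338, face at row ~177) stands out about 13 mm beyond a short collar, roughly 44 mm of travel ahead of the fingers. I'll lower and feel for it.

Emit:
{"name": "arm_command", "arguments": {
  "series": "0 1 20 0 255;0 0 30 0 255;0 0 28 0 255;0 0 11 0 255;0 0 0 0 255;8 0 0 0 255;9 0 0 0 255;8 0 0 0 255;4 0 0 0 255;2 0 0 0 255;1 0 0 0 255;0 0 0 0 255;0 0 0 0 255"
}}

```text
time_s: 14.33
tool_pos: [0.584, 0.043, 0.0098]
tool_rot: [180.0, 0.0, 100.1]
force: [-0.1, -0.1, -0.6]
grip_width: 0.0002
grasp_force: 0.0
```

Emit:
{"name": "arm_command", "arguments": {
  "series": "1 0 0 0 255;1 0 0 0 255;1 0 0 0 255;1 0 0 0 255;0.5 0 0 0 255;0 0 0 0 255;0 0 0 0 255"
}}

```text
time_s: 14.92
tool_pos: [0.5831, 0.0478, 0.0095]
tool_rot: [180.0, -0.0, 100.1]
force: [-0.2, 0.5, -0.1]
grip_width: 0.0005
grasp_force: 0.0
```

Emit:
{"name": "arm_command", "arguments": {
  "series": "0.7 0 0 0 255;0.7 0 0 0 255;0.7 0 0 0 255;0 0 0 0 255;0 0 0 0 255"
}}

```text
time_s: 15.33
tool_pos: [0.5827, 0.0499, 0.0096]
tool_rot: [180.0, -0.0, 100.2]
force: [0.9, 0.1, -1.1]
grip_width: 0.001
grasp_force: 0.0
```

Emit:
{"name": "arm_command", "arguments": {
  "series": "0.7 0 0 0 255;0.7 0 0 0 255;0.7 0 0 0 255;0 0 0 0 255;0 0 0 0 255"
}}

```text
time_s: 15.75
tool_pos: [0.5824, 0.052, 0.0096]
tool_rot: [180.0, -0.0, 100.2]
force: [-0.1, -0.2, -0.0]
grip_width: 0.0004
grasp_force: 0.0
```

Emit:
{"name": "arm_command", "arguments": {
  "series": "0.7 0 0 0 255;0.7 0 0 0 255;0.7 0 0 0 255;0 0 0 0 255;0 0 0 0 255"
}}

```text
time_s: 16.17
tool_pos: [0.582, 0.0541, 0.0096]
tool_rot: [180.0, -0.0, 100.2]
force: [0.3, 0.1, -0.1]
grip_width: 0.0005
grasp_force: 0.0
```

Emit:
{"name": "arm_command", "arguments": {
  "series": "0.7 0 0 0 255;0.7 0 0 0 255;0.7 0 0 0 255;0 0 0 0 255;0 0 0 0 255"
}}

```text
time_s: 16.58
tool_pos: [0.5817, 0.0559, 0.0096]
tool_rot: [180.0, 0.0, 100.1]
force: [-0.2, -0.0, 0.1]
grip_width: 0.0001
grasp_force: 0.3
```

Emit:
{"name": "arm_command", "arguments": {
  "series": "0.7 0 0 0 255;0.7 0 0 0 255;0.7 0 0 0 255;0 0 0 0 255;0 0 0 0 255"
}}

```text
time_s: 17.0
tool_pos: [0.5814, 0.0574, 0.0096]
tool_rot: [180.0, 0.0, 100.1]
force: [0.2, -2.8, -0.5]
grip_width: 0.0006
grasp_force: 1.4
```

Emit:
{"name": "arm_command", "arguments": {
  "series": "0.5 0 0 0 255;0.5 0 0 0 255;0.5 0 0 0 255;0 0 0 0 255;0 0 0 0 255"
}}

```text
time_s: 17.42
tool_pos: [0.5812, 0.0582, 0.0096]
tool_rot: [180.0, 0.1, 100.1]
force: [1.6, -5.6, -0.9]
grip_width: 0.0005
grasp_force: 2.7
```

Emit:
{"name": "arm_command", "arguments": {
  "series": "0.5 0 0 0 255;0.5 0 0 0 255;0.5 0 0 0 255;0 0 0 0 255;0 0 0 0 255"
}}

```text
time_s: 17.83
tool_pos: [0.5812, 0.0584, 0.0097]
tool_rot: [180.0, 0.2, 100.1]
force: [1.9, -7.2, -0.8]
grip_width: 0.0002
grasp_force: 3.7
```

Emit:
{"name": "arm_command", "arguments": {
  "series": "0.5 0 0 0 255;0.5 0 0 0 255;0.5 0 0 0 255;0 0 0 0 255;0 0 0 0 255"
}}

```text
time_s: 18.25
tool_pos: [0.5812, 0.0585, 0.0096]
tool_rot: [180.0, 0.3, 100.0]
force: [2.7, -9.5, -0.4]
grip_width: 0.0003
grasp_force: 4.8
```

Emit:
{"name": "arm_command", "arguments": {
  "series": "0.5 0 0 0 255;0.5 0 0 0 255;0.5 0 0 0 255;0 0 0 0 255;0 0 0 0 255"
}}

```text
time_s: 18.67
tool_pos: [0.5811, 0.0587, 0.0097]
tool_rot: [180.0, 0.3, 100.0]
force: [3.1, -11.9, -0.9]
grip_width: 0.0005
grasp_force: 5.8
```

Emit:
{"name": "arm_command", "arguments": {
  "series": "0.4 0 0 0 255;0.4 0 0 0 255;0.4 0 0 0 255;0 0 0 0 255;0 0 0 0 255"
}}

```text
time_s: 19.08
tool_pos: [0.5808, 0.0611, 0.0097]
tool_rot: [180.0, 0.3, 100.0]
force: [2.3, -9.4, -0.3]
grip_width: 0.0004
grasp_force: 4.6
```

Emit:
{"name": "arm_command", "arguments": {
  "series": "0.4 0 0 0 255;0.4 0 0 0 255;0 0 0 0 255;0 0 0 0 255"
}}

```text
time_s: 19.42
tool_pos: [0.5807, 0.0616, 0.0097]
tool_rot: [180.0, 0.3, 100.0]
force: [2.6, -10.8, -1.3]
grip_width: 0.0007
grasp_force: 5.1
```

Emit:
{"name": "arm_command", "arguments": {
  "series": "0.4 0 0 0 255;0.4 0 0 0 255;0 0 0 0 255;0 0 0 0 255"
}}

```text
time_s: 19.75
tool_pos: [0.5807, 0.0617, 0.0097]
tool_rot: [179.9, 0.3, 100.0]
force: [3.0, -11.1, -0.5]
grip_width: 0.0003
grasp_force: 5.6
```

Emit:
{"name": "arm_command", "arguments": {
  "series": "0.4 0 0 0 255;0.4 0 0 0 255;0 0 0 0 255;0 0 0 0 255"
}}

```text
time_s: 20.08
tool_pos: [0.5806, 0.0618, 0.0097]
tool_rot: [179.9, 0.4, 100.0]
force: [2.3, -12.2, -1.1]
grip_width: 0.0003
grasp_force: 6.2
```

Emit:
{"name": "arm_command", "arguments": {
  "series": "0.4 0 0 0 255;0.4 0 0 0 255;0 0 0 0 255;0 0 0 0 255"
}}

```text
time_s: 20.42
tool_pos: [0.5807, 0.0619, 0.0097]
tool_rot: [179.9, 0.4, 99.9]
force: [3.2, -13.2, -1.3]
grip_width: 0.0005
grasp_force: 6.7
```

Emit:
{"name": "arm_command", "arguments": {
  "series": "0.4 0 0 0 255;0.4 0 0 0 255;0 0 0 0 255;0 0 0 0 255"
}}

```text
time_s: 20.75
tool_pos: [0.5801, 0.0653, 0.0097]
tool_rot: [179.9, 0.2, 100.0]
force: [2.4, -9.1, -1.1]
grip_width: 0.0005
grasp_force: 4.3
```

Run:
```python
from h import *
b=snap("scene");a=snap("top")
c=proj([.57,.08,.03],b).astype(int); i=b[0][c[1]-45:c[1]+45,c[0]-60:c[0]+60]
d=proj([.57,.11,.03],a).astype(int); j=a[0][d[1]-45:d[1]+45,d[0]-60:d[0]+60]
f=lambda q:cv2.resize(q,(396,297),interpolation=cv2.INTER_CUBIC)
cv2.imwrite("pics/m6.png",np.hstack([f(i),f(j)])); print(c,d)
```

```text
[363 220] [242 246]
```

View pics/m6.png

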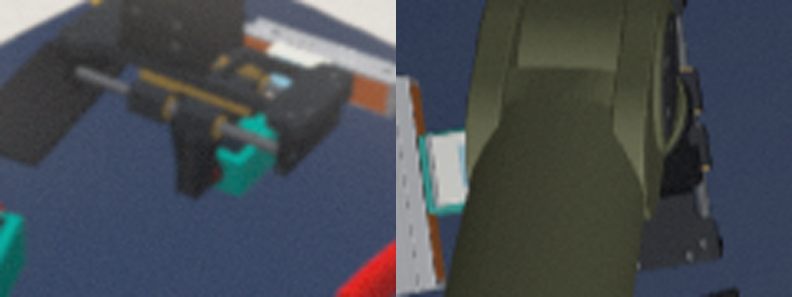

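The tester's tail is at the stop's face (left edge of the right half). The last step jumped forward 3.4 mm, so I'll check for the hard end.

Emit:
{"name": "arm_command", "arguments": {
  "series": "0.4 0 0 0 255;0.4 0 0 0 255;0 0 0 0 255;0 0 0 0 255"
}}

```text
time_s: 21.18
tool_pos: [0.5801, 0.0656, 0.0097]
tool_rot: [179.9, 0.3, 100.0]
force: [1.3, -10.3, -1.0]
grip_width: 0.0009
grasp_force: 5.1
```

Emit:
{"name": "arm_command", "arguments": {
  "series": "0.4 0 0 0 255;0.4 0 0 0 255;0 0 0 0 255;0 0 0 0 255"
}}

```text
time_s: 21.52
tool_pos: [0.5801, 0.0656, 0.0097]
tool_rot: [179.9, 0.3, 100.0]
force: [2.7, -11.0, -1.1]
grip_width: 0.0005
grasp_force: 5.7
```

Emit:
{"name": "arm_command", "arguments": {
  "series": "0.4 0 0 0 255;0.4 0 0 0 255;0 0 0 0 255;0 0 0 0 255"
}}

```text
time_s: 21.85
tool_pos: [0.5801, 0.0657, 0.0097]
tool_rot: [179.9, 0.4, 100.0]
force: [3.1, -12.3, -0.5]
grip_width: 0.0005
grasp_force: 6.2
```

Emit:
{"name": "arm_command", "arguments": {
  "series": "0.4 0 0 0 255;0.4 0 0 0 255;0 0 0 0 255;0 0 0 0 255"
}}

```text
time_s: 22.18
tool_pos: [0.5801, 0.0658, 0.0097]
tool_rot: [179.9, 0.4, 99.9]
force: [3.1, -13.8, -0.5]
grip_width: 0.0003
grasp_force: 6.9
```

Emit:
{"name": "arm_command", "arguments": {
  "series": "0.4 0 0 0 255;0.4 0 0 0 255;0 0 0 0 255;0 0 0 0 255"
}}

```text
time_s: 22.52
tool_pos: [0.5801, 0.0658, 0.0097]
tool_rot: [179.9, 0.5, 99.9]
force: [3.0, -14.2, -1.4]
grip_width: 0.0007
grasp_force: 7.4
```

It holds hard at 14 N. Backing off to look.

Emit:
{"name": "arm_command", "arguments": {
  "series": "-3 0 0 0 255;-5 0 0 0 255;-10 0 0 0 255;-15 0 0 0 255;-15 0 -10 0 255;0 0 -30 0 255;0 0 -30 0 255;0 0 -20 0 255;0 0 0 0 255;0 0 0 0 255"
}}

```text
time_s: 23.35
tool_pos: [0.5882, 0.026, 0.1017]
tool_rot: [179.8, -0.1, 100.1]
force: [0.5, 0.1, -0.1]
grip_width: 0.0007
grasp_force: 0.0
```

Run:
```python
from h import *
w=snap("wrist"); o=telemetry.get_obs(); print(o["tool_pos"],o["tool_rot"])
c=proj([.58,.075,.03],w).astype(int); print(c); y0=max(0,c[1]-120)
n=np.array([-.175,.985]); t=o["tool_pos"][:2]
hs=cv2.cvtColor(w[0],cv2.COLOR_BGR2HSV); m=cv2.inRange(hs,(0,140,60),(5,255,255))|cv2.inRange(hs,(172,120,60),(180,255,255))
k,l,s,_=cv2.connectedComponentsWithStats(m)
for i in range(1,k):
    if s[i,4]>25:
        p=np.argwhere(l==i)[:,::-1]; q=np.array([cast(x,.017,w)[:2]-t for x in p])@n; print(s[i],q.min(),q.max(),"world face->stop",(np.array([.548,.2315])-t)@n-q.min())
a=snap("top"); cv2.imwrite("pics/m7.png",np.hstack([w[0][60:260,220:420].repeat(2,0).repeat(2,1),cv2.resize(a[0][200:300,165:265],(400,400),interpolation=cv2.INTER_CUBIC)]))
```

```text
[0.58704084 0.02601696 0.10005641] [ 1.79958854e+02 -5.68165936e-02  1.00151428e+02]
[320 184]
[ 497  139   69  127 4912] -0.014281426083677884 0.07848979257262546 world face->stop 0.22351436703257943
[304 175  30   5 118] 0.05114031454300642 0.053951996256897713 world face->stop 0.15809262640589514
```

View pics/m7.png

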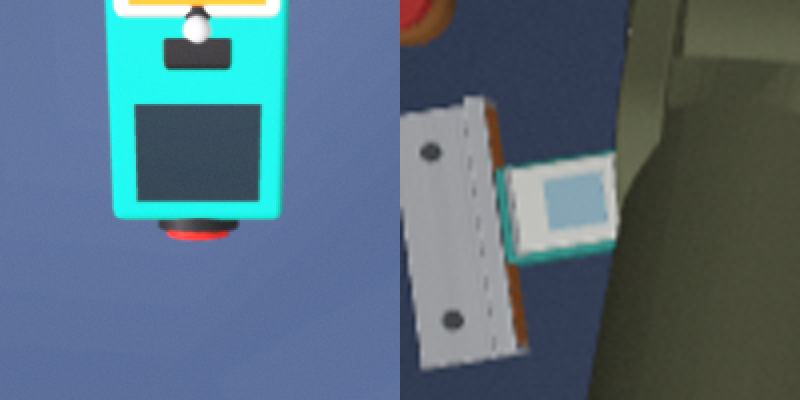

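The wrist crop shows the button latched in: a thin red rim is left where about 13 mm stood out before. The top crop shows the plain end flush and square on the stop, and the cover is still shut.

```bash
python3 -c "
from cell import env
print(env.sign_off())"
```

```text
the job is handed in; nothing more can be done
None
```

The job is handed in at about 23 s of the 59 s allowed: the cover is shut under its catch, the tester sits squarely against the stop, and the start button is in and stayed in after I backed the arm off.

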